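# Clamp a carving blank with a torque-limiting hold-down

### The arm

A 6-joint arm with a two-finger parallel gripper is mounted at the origin on the work surface. World frame = base frame: x ahead of the robot, y to its left, z up, the work surface at z = 0. Lengths are in m, angles in rad, forces in N, time in s.
With the tool pointing down it reaches from about 0.275 to 0.725 m from the base axis. Payload 5.6 kg.
Tool frame: the origin (TCP) lies between the finger pads; the fingertips stand nose_length ahead of it and the grasp point (between the pads) is the TCP (nose_length is the distance from the TCP to the fingertips, in m); z points along the fingers, x is the direction in which the jaws open and shut, and the axes are right-handed (so a half turn about z gives the same grasp; the last joint's range is limited). The gripper opens to 85 mm and grips with 20 to 120 N. Pads are 22 mm wide; open, the fingers measure 114 mm over their backs; the gripper's body (76 mm by 85 mm) begins 54 mm behind the grasp point. The pads swing forward as they close: fully open they stand 13 mm farther back than shut.
Start: joints at [-0.872, 0.255, 0.108, 0, -1.424, -0.285], TCP at [0.221, -0.504, 0.25] pointing down, gripper open.
Joint ranges: [-2.95, 2.95], [-1.21, 1.97], [-1.09, 1.5], [-2.87, 1.71], [-2.94, -0.07], [-3.05, 3.05]. Speed limits (rad/s): [2.57, 2.57, 3.14, 3.14, 3.14, 3.14].

### API

Orientations are given as a unit quaternion [x, y, z, w].
In Python, from station import state, get_image, hand_in, find_in, trace, place_of, nose_length gives the robot as it stands.
- The arm moves only by the shell command python3 -m handwheel 'ROWS' [FORCE]. ROWS is text: rows parted by semicolons, each of 5 numbers parted by spaces: the closure in counts, from 0 (fully open) to 255 (shut), then the shift along the world's x, y, z in cm, then the turn about the world's z in degrees. In form: fingers x y z spin; .... A call has 1 to 5 rows; each row is the pose to reach, as a shift and turn from the pose commanded when the call began; what a row does not reach only later rows make up. A row lasts 1/10 s, in which the tool goes at most 50 mm and 8.59 degrees, less where a joint would pass 70% of its speed; a pose out of reach is approached as far as the arm can. A call with a gripper value outside its range is refused whole. The fingers move at their own pace and stop on an object; FORCE is the grip in N (left out, the last holds). Time passes only in rows, so rows that repeat a pose let the fingers close. It gives the time, the measured TCP pose, the force and the opening at its end, in the units of the state.
- state(): the state, without advancing time (a new reading comes with each control period).
- get_image(name): name is "side" or "top" or "wrist"; returns a dict with "pixels" (420x560x3 uint8, blue, green, red), "range_z" (420x560 float32, m along the optical axis (not along the pixel's ray), 0 where there is no reading), "K" (3x3 intrinsics, pixels), "R" (3x3) and "t" (3): a world point X has camera coordinates R X + t; the wrist camera has in their place "mount" (4x4, takes a point from camera to tool coordinates, whose origin is the TCP and whose axes are the tool frame's). Camera axes: x right, y down, z forward; pixel columns grow to the right and rows downward; lengths in m; the calibration is good to about 2 mm. A picture is of the moment at which its call begins: read the wrist's pose just before it.
- hand_in(): hands the job in, once; it reports no verdict.
Trained networks look in a picture, given as the dict that the camera call returned (one of the last four; its "shot" number tells which), for a name from the list of things; names that differ only in an ending like _2 or _b are one class to them, and where a whole thing is asked for, a point or a joint stands for the part that bears it (a point fixed in the world has none). Each returns a list of dicts, best first, with "score" (0 to 1); they miss things now and then, are a little off and sometimes report something else, mostly with a low value. They report only what shows in the picture. A call takes as long as a camera call. They do not tell look-alikes from the thing itself.
- find_in(target, picture): "at" ([row, column] in pixels, amid what is visible of it).
- trace(target, picture): "mask" (420x560 bool, what is visible of it) and "at" ([row, column] in pixels, amid what is visible of it).
- place_of(target, picture): "at" ([row, column] in pixels: a listed point, or the origin of a listed thing).
The state is a dict: "t": time; "joint_pos": joint angles; "joint_vel": joint speeds; "joint_torque": joint torques, N m; "tool_pos": TCP position; "tcp_rot": TCP orientation; "ft_force": force on the tool from outside, world axes, zero at the start; "moment": the same for the moment, N m; "gripper_width": finger opening in m.
Only numpy, scipy, OpenCV 4.12 (cv2) and the standard library are available. Lean on these libraries where they do the work, as an engineer would, in place of code of your own. Each camera call takes 0.05 s, during which the arm holds its last target.

### The job

Slide the brown wooden carving blank along the bench board until it sits fully home against all three brass dogs, easing it in gently, not ramming it. Swing the blue clamp arm over it as far as its stop, then turn the black knob with the orange top clockwise (seen from above) until its ratchet clicks, and stop within three clicks. Leave the other tools where they lie.

Things in the scene. Friction and masses are not known exactly. Their poses are not given: they have to be found in the camera images.
- fixture: beech bench board fixed to the table, 300 (x) x 340 (y) x 20 mm; origin at the centre of its underside, x away from the robot, y left, z up. 'Board x, y' below means this frame. Its top is 20 mm above the table. The clamp's post stands at board x 100, y 0 mm (flange 54 mm wide; hub and nut up to 102 mm above the table)
- dogs: three brass dogs fixed in the board, 19 mm wide, 25 mm tall above it: two on the far side at board x 39.5, y +50 and -50 mm, one at the right end at x -10, y -84.5 mm. Frame as the board's. Home means the blank's far long face touches the two and its right end the third: its origin is then at board x 0, y 0 and its yaw is the board's. Press it on them with under 35 N
- blank: loose brown wooden blank with a rosette begun at each end, 60 (x) x 150 (y) x 30 mm, 0.14 to 0.24 kg; origin at the centre of its underside, y along its length. It starts flat on the board, 10 to 45 mm short of the dogs both in x and in y, turned by up to 0.15 rad against the board; sliding it takes 1 to 2 N
- face_left (a point): point on the blank's far (+x) long face, 50 mm left of its middle, half-way up (15 mm); home at board x 30 mm
- face_right (a point): point on the blank's far (+x) long face, 50 mm right of its middle, half-way up; home at board x 30 mm
- end_right (a point): centre of the blank's right (-y) end face, half-way up; home at board y -75 mm
- clamp_pivot (a point): the vertical swing axis of the clamp arm, on the board at x 100, y 0 mm, at mid-height of the arm (76 mm above the table)
- swing_arm (a joint): angle of the blue clamp arm in rad: 0 = on its stop, pointing to board -x with the knob over the board's origin; grows anticlockwise from above, so push it clockwise to close it. Starts 1.25 to 1.65 open (knob over board -y). Stays where left; moving it takes 2.5 N at the knob. Arm 24 mm wide, 64 to 90 mm above the table; knob axis 100 mm from the pivot
- knob_grip (a point): on the torque knob's vertical axis at gripping height, 115 mm above the table. The knob: black ribbed cylinder 44 mm across, 93 to 127 mm above the table, orange top with a white index line; free all round above the arm (top at 90 mm). It keeps its height as it turns; turning it clockwise holds the arm on its stop
- knob (a joint): how far the knob has ratcheted clockwise over its screw, rad: about 0 while the screw turns with it, then 0.39 per click (at rest 0.39, 0.79, 1.18 after 1, 2, 3). The screw runs at 0.2 N m; with the foot on the blank torque climbs to about 0.27 N m, then drops sharply at each click. Anticlockwise unscrews. First click after 1.8 to 3.4 rad of clockwise turning in all
- foot: cork-faced clamp foot, 28 mm across, on a non-turning shaft under the arm below the knob; origin at the centre of its underside. It goes down 10 mm per turn of the screw and starts 1.8 to 3.7 mm above the level of the blank's top (50 mm above the table), so the arm swings over the blank
- gouge_a: bystander: dark-handled carving gouge, 210 mm long, lying on the near edge of the bench board; origin under its middle, x along the blade
- gouge_b: bystander: carving gouge with mid-brown handle, 240 mm long, on the table; origin under its middle, x along the blade
- gouge_c: bystander: carving gouge with dark handle, 230 mm long, on the table; origin under its middle, x along the blade
- spare_dog: bystander: spare brass bench dog, 25 mm wide, 45 mm tall, standing on the far left corner of the bench board; origin under its middle
- wax_tin: bystander: round brass-coloured wax tin, 77 mm wide, 32 mm tall; origin under its middle
- mallet: bystander: heavy wooden carver's mallet, 400 mm long, 75 mm wide, 55 mm tall, lying; x runs from grip to head
- oilstone: bystander: grey oilstone in a wooden block, 70 x 190 x 34 mm; origin under its middle
- dust_brush: bystander: flat dust brush, 220 mm long, lying; origin under its middle
Not all that is in view belongs to the job. What is meant by the blank is not purple, and is the larger of those in its own colour.

How it is judged:
On the way, in this order (a step that is already met when the one before it is completed fails the run):
1. the blank sits fully home against all three dogs, not yet clamped (x of each of face_left, face_right in the frame of fixture above 0.0285 m and y of end_right in the frame of fixture below -0.0735 m and z of end_right in the frame of fixture below 0.038 m and angle between blank's own z axis and vertical below 0.05 rad and contact force between foot and blank below 1 N), for 0.2 s.
2. the arm is on its stop, the foot presses the seated blank and the knob has clicked (x of each of face_left, face_right in the frame of fixture above 0.0285 m and y of end_right in the frame of fixture below -0.0735 m and z of end_right in the frame of fixture below 0.038 m and angle between blank's own z axis and vertical below 0.05 rad and value of joint swing_arm below 0.06 rad and contact force between foot and blank above 15 N and value of joint knob above 0.3 rad), for 0.2 s.
At the end, for the whole second after the job is handed in: The blank lies flat on the board, at rest, within 1.5 mm of touching each of the three dogs; the clamp arm is within 0.06 rad of its stop; the foot presses on the blank with more than 15 N; the knob has ratcheted at least one click (joint over 0.3 rad) and not more than three (all of step 2 and linear speed of blank below 0.01 m/s).
It fails at once if the blank is rammed or pressed against the dogs with more than 35 N (contact force between dogs and blank above 35 N).
It fails at once if the knob is ratcheted past the third click (value of joint knob above 1.42 rad).
It fails at once if a bystander is moved by more than 20 mm (distance of any of gouge_a, gouge_b, gouge_c, spare_dog, wax_tin, mallet, oilstone, dust_brush from where it was at the start of the episode above 0.02 m).
It also fails if it takes over 72 s, if anything falls off the work surface, if the arm or the gripper's body presses on something with over 40 N, if the wrist force passes 120 N, or if a joint passes its speed limit or range.

## Working session

There is one attempt and no reset: what is moved stays moved. The work goes in short steps, Python scripts to look and compute and a shell command to move; the robot and the scene stay as the last step left them, time stands still between calls to the robot, and variables do not carry over. Pictures are saved under pics/ and viewed, and the job is handed in when it is done.

```bash
ls; mkdir -p pics
python3 - <<'E'
from station import *
import cv2
print(state(), nose_length if not callable(nose_length) else nose_length())
for n in("top","side"):
    im=get_image(n); cv2.imwrite(f"pics/{n}0.png",im["pixels"]); print(n,im["K"],im["R"],im["t"])
E
```

```text
pics
{'t': 0.0, 'joint_pos': array([-8.72416300e-01,  2.55748512e-01,  1.07007805e-01, -4.58340401e-04,
       -1.42388397e+00, -2.84635925e-01]), 'joint_vel': array([-4.21695153e-05,  1.46934406e-03,  1.98600648e-04, -1.23607114e-03,
       -4.27861555e-04, -1.44163234e-03]), 'joint_torque': array([ 7.80063183e-04, -3.86628699e+01,  2.37939745e+01,  5.36501840e+00,
       -6.11981566e-03,  5.66054996e-05]), 'tool_pos': array([ 0.22101038, -0.50314786,  0.24939875]), 'tcp_rot': array([ 5.46818509e-01,  8.37250638e-01,  4.81767831e-04, -8.09316062e-04]), 'ft_force': array([ 0.77708198, -0.52751968, -0.35764088]), 'moment': array([ 0.02871502, -0.0085742 ,  0.04469559]), 'gripper_width': 0.08578010661854468} 0.019
top [[453.62146206   0.         270.65481475]
 [  0.         453.62146206 215.36001925]
 [  0.           0.           1.        ]] [[ 0.02936766 -0.99940108  0.01830341]
 [-0.98818761 -0.03178378 -0.14991677]
 [ 0.15040873 -0.01368449 -0.98852918]] [-0.01435046  0.57102599  1.17546464]
side [[499.45178364   0.         280.10399646]
 [  0.         499.45178364 206.90902609]
 [  0.           0.           1.        ]] [[-0.94253721 -0.3338615   0.01265338]
 [-0.24453691  0.66356529 -0.7070239 ]
 [ 0.22765172 -0.66949055 -0.70707644]] [0.52231078 0.1852167  1.29122191]
```

View pics/top0.png

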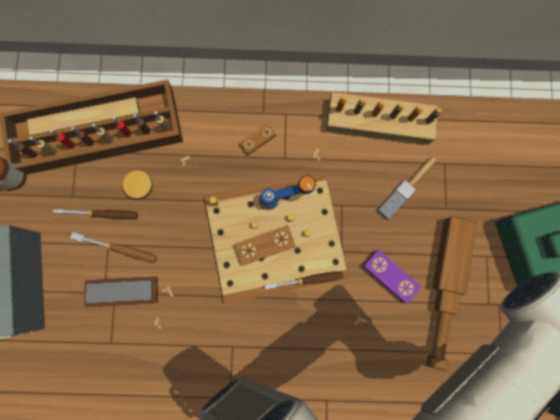

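View pics/side0.png

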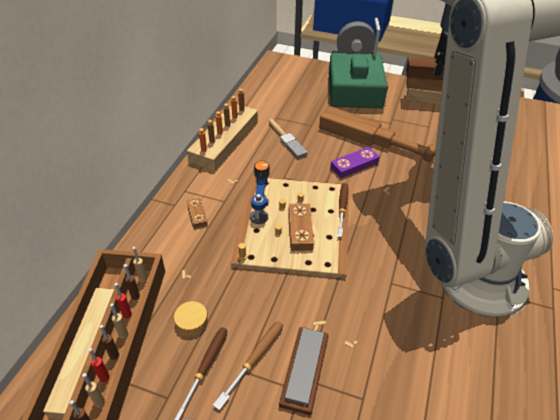

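The top view shows the board at about (275,237), the brown blank at (265,245), the clamp post at (269,198) and the knob at (307,184). The gripper is clear of the board. Next I'll measure.

```bash
cat > h.py <<'E'
from station import *
import numpy as np, cv2
def pts(im,m=None):
    z=im["range_z"]; K=im["K"]
    if m is None: m=np.ones(z.shape,bool)
    r,c=np.nonzero(m&(z>0)); d=z[r,c]
    P=np.c_[(c-K[0,2])*d/K[0,0],(r-K[1,2])*d/K[1,1],d]
    if "R" in im: return (P-im["t"])@im["R"]
    return P
def ray(im,at,h):
    K=im["K"]; d=im["R"].T@np.array([(at[1]-K[0,2])/K[0,0],(at[0]-K[1,2])/K[1,1],1]); o=-im["R"].T@im["t"]
    return o+d*(h-o[2])/d[2]
def rect(P):
    (c,s,a)=cv2.minAreaRect((P[:,:2]*1000).astype(np.float32)); return np.round(c,1),np.round(s,1),round(a,2)
E
python3 - <<'E'
from h import *
ims={n:get_image(n) for n in("top","side")}
for n,im in ims.items():
    print("==",n)
    for t,h in(("fixture",(.012,.028)),("blank",(.044,.056)),("knob",(.115,.14)),("swing_arm",(.08,.1)),("dogs",(.038,.052)),("gouge_a",(.02,.06))):
        for o in trace(t,im)[:3]:
            P=pts(im,o["mask"]); 
            if len(P)<5: continue
            Q=P[(P[:,2]>h[0])&(P[:,2]<h[1])]
            print(t,round(o["score"],2),np.round(o["at"]),len(P),"medz",np.round(np.median(P[:,2]),3),rect(Q) if len(Q)>5 else len(Q))
    for t,h in(("fixture",0),("blank",.02),("face_left",.035),("face_right",.035),("end_right",.035),("clamp_pivot",.076),("knob_grip",.115)):
        for o in place_of(t,im)[:2]: print("place",t,round(o["score"],2),np.round(ray(im,o["at"],h),4))
E
```

```text
== top
fixture 0.96 [230. 274.] 11715 medz 0.021 (array([518.5, -10.8]), array([300.6, 340.2]), 13.02)
blank 0.84 [278. 391.] 1388 medz 0.031 0
blank 0.78 [246. 262.] 1247 medz 0.051 (array([491.9,  16. ]), array([ 60.1, 148.7]), 21.57)
blank 0.56 [139. 260.] 586 medz 0.021 0
knob 0.54 [181. 306.] 300 medz 0.128 (array([642.9, -84.3]), array([43. , 44.6]), 26.73)
swing_arm 0.47 [179. 305.] 253 medz 0.128 0
dogs 0.69 [216. 294.] 98 medz 0.045 (array([552.6, -27.6]), array([157.5,  49.1]), 82.34)
gouge_a 0.84 [213. 109.] 502 medz 0.022 (array([564.1, 463.2]), array([ 22.2, 189.4]), 0.82)
gouge_a 0.76 [281. 321.] 444 medz 0.042 (array([402. , -92.5]), array([ 27.4, 208.8]), 11.5)
gouge_a 0.57 [249. 127.] 542 medz 0.021 (array([471.9, 419.3]), array([224.9,  21.5]), 77.1)
place fixture 0.9 [ 0.5213 -0.0108  0.    ]
place blank 0.87 [ 0.4121 -0.3195  0.02  ]
place blank 0.86 [0.491  0.0277 0.02  ]
place face_left 0.95 [0.7838 0.0916 0.035 ]
place face_left 0.94 [ 0.4775 -0.2983  0.035 ]
place face_right 0.93 [ 0.541 -0.016  0.035]
place face_right 0.83 [0.8223 0.0337 0.035 ]
place end_rig
[... 935 characters left out ...]
 medz 0.02 (array([561.6, 441.8]), array([ 23.1, 142.1]), 0.86)
gouge_a 0.64 [200. 340.] 216 medz 0.042 (array([398.6, -85.2]), array([ 19.2, 193. ]), 10.44)
place fixture 0.72 [ 0.6719 -0.3783  0.    ]
place fixture 0.71 [ 0.5165 -0.0028  0.    ]
place blank 0.77 [0.7808 0.0619 0.02  ]
place blank 0.61 [0.4903 0.0239 0.02  ]
place face_left 0.8 [ 0.4717 -0.2821  0.035 ]
place face_left 0.74 [0.4971 0.0813 0.035 ]
place face_right 0.78 [ 0.4067 -0.354   0.035 ]
place face_right 0.69 [ 0.5307 -0.0015  0.035 ]
place end_right 0.86 [ 0.5257 -0.0477  0.035 ]
place end_right 0.81 [ 0.3772 -0.3542  0.035 ]
place clamp_pivot 0.93 [0.6059 0.0148 0.076 ]
place knob_grip 0.63 [ 0.6478 -0.0987  0.115 ]
```

Board frame estimate: centre (518.5, -10.8) mm, yaw 13.0°. The pivot it predicts, (616, 12), matches the network. The blank is at (491, 17) with yaw 21.5°, which is +8.5° relative to the board and inside the stated range. The swing arm is open about 1.62 rad. I'll move above the blank with tool yaw 201.5° (+87.8°).

```bash
python3 -m handwheel '0 3 5 0 8.5; 0 6 10 0 17; 0 9 14.5 0 25.5; 0 11.5 19 0 34; 0 14 23.5 0 42.5' 20; python3 -m handwheel '0 2.5 5 0 8.5; 0 5 10 0 17; 0 7.5 15 0 25.5; 0 10 20 0 34; 0 12 25 0 42.5'; python3 -m handwheel '0 1.0 3.5 -4 2.8; 0 1.0 3.5 -4 2.8'
python3 - <<'E'
from h import *
s=state(); print(s)
im=get_image("wrist"); cv2.imwrite("pics/w1.png",im["pixels"])
from scipy.spatial.transform import Rotation as R
M=im["mount"]; Rt=R.from_quat(s["tcp_rot"])
for t,h in(("blank",(.044,.056)),("dogs",(.038,.05)),("fixture",(.015,.025))):
  for o in trace(t,im)[:3]:
    P=pts(im,o["mask"]);P=Rt.apply(P@M[:3,:3].T+M[:3,3])+s["tool_pos"]
    Q=P[(P[:,2]>h[0])&(P[:,2]<h[1])]
    print(t,round(o["score"],2),o["at"],len(P),np.median(P[:,2]),rect(Q) if len(Q)>5 else "")
im=get_image("top")
for o in trace("blank",im)[:3]: 
    P=pts(im,o["mask"]);P=P[(P[:,2]>.044)&(P[:,2]<.056)]
    if len(P)>5: print("top",rect(P))
E
```

```text
t: 2.0
tool_pos: [0.3502, -0.2874, 0.2505]
tcp_rot: [0.203, 0.979, -0.0, 0.0]
ft_force: [1.4, -0.3, 0.1]
gripper_width: 0.0852
t: 2.5
tool_pos: [0.4594, -0.0623, 0.2506]
tcp_rot: [-0.166, 0.986, -0.0, 0.0]
ft_force: [1.7, -0.9, 0.3]
gripper_width: 0.0853
t: 2.7
tool_pos: [0.4674, -0.026, 0.2063]
tcp_rot: [-0.189, 0.982, 0.001, -0.003]
ft_force: [-1.1, -0.2, -0.5]
gripper_width: 0.0852
{'t': 2.7, 'joint_pos': array([ 0.27847432,  0.11693939, -0.17565886, -0.00263747, -1.28440187,
        0.10235512]), 'joint_vel': array([-9.24140223e-03, -4.35064673e-03,  9.87025692e-04,  4.68222393e-02,
        6.83322930e-05, -4.50600190e-02]), 'joint_torque': array([ 1.01552680e+00, -3.13520229e+01,  2.45126510e+01,  5.42539224e+00,
        7.55265411e-01,  1.01439853e-02]), 'tool_pos': array([ 0.46743711, -0.02604127,  0.20625444]), 'tcp_rot': array([-0.18889541,  0.9819915 ,  0.00098617, -0.00320102]), 'ft_force': array([-1.13158412, -0.17397315, -0.4695208 ]), 'moment': array([-0.09833319,  0.11108533, -0.03667903]), 'gripper_width': 0.08521201496683584}
blank 0.62 [213.2, 238.2] 8979 0.04980392614090645 (array([490.9,  16.5]), array([ 59.8, 149.7]), 21.39)
dogs 0.57 [129.5, 189.3] 1194 0.04431831351409335 (array([552.3, -26.5]), array([160.6,  51.8]), 82.96)
fixture 0.81 [122.1, 203.1] 83747 0.019906697833515563 (array([517.4, -10.7]), array([300.9, 340.6]), 13.25)
```

View pics/w1.png

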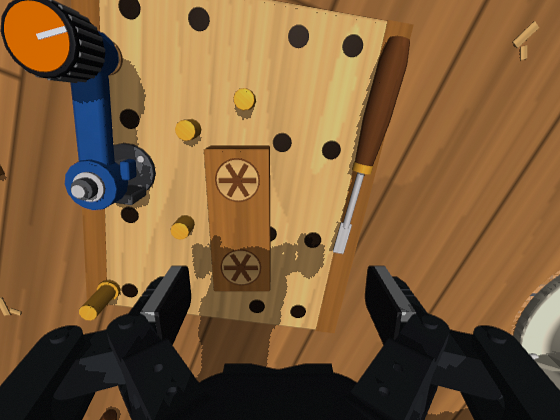

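The wrist picture shows the blank at (240,215), the dogs at (188,130), (244,99) and (182,228), the gouge to the right and the clamp arm at upper left. All the estimates agree: blank (490.9, 16.5) at 21.4°, board (517.4, -10.7) at 13.2°. I'll settle, then descend.

```bash
python3 -m handwheel '0 0 0 0 0;0 0 0 0 0'
```

```text
t: 3.2
tool_pos: [0.4689, -0.0299, 0.2109]
tcp_rot: [-0.186, 0.983, 0.0, 0.001]
ft_force: [-0.3, -0.6, -0.2]
gripper_width: 0.0852
```

```bash
python3 -m handwheel '0 1.1 2.3 0 0; 0 2.2 4.6 -2 0; 0 2.2 4.6 -6 0; 0 2.2 4.6 -10 0; 0 2.2 4.6 -12 0'; python3 -m handwheel '0 0 0 -1.5 0;0 0 0 -3 0;0 0 0 -4.2 0;0 0 0 -4.2 0;0 0 0 -4.2 0'
```

```text
t: 3.7
tool_pos: [0.4889, 0.0162, 0.0873]
tcp_rot: [-0.186, 0.983, 0.0, -0.002]
ft_force: [0.1, -0.6, 0.3]
gripper_width: 0.0854
t: 4.2
tool_pos: [0.4911, 0.0165, 0.0487]
tcp_rot: [-0.187, 0.982, -0.0, 0.0]
ft_force: [-0.8, 0.3, -0.3]
gripper_width: 0.0854
```

```bash
python3 -m handwheel '60 0 0 0 0;100 0 0 0 0;130 0 0 0 0;130 0 0 0 0;130 0 0 0 0' 20;python3 -m handwheel '130 0 0 0 0;130 0 0 0 0'
python3 - <<'E'
from h import *
im=get_image("top"); cv2.imwrite("pics/t2.png",im["pixels"])
im=get_image("side"); cv2.imwrite("pics/s2.png",im["pixels"])
E
```

```text
t: 4.7
tool_pos: [0.4914, 0.0168, 0.0492]
tcp_rot: [-0.187, 0.982, -0.0, 0.001]
ft_force: [-1.0, 0.7, 5.6]
gripper_width: 0.0593
t: 4.9
tool_pos: [0.4914, 0.0168, 0.0492]
tcp_rot: [-0.187, 0.982, -0.0, 0.001]
ft_force: [-0.2, 1.0, 5.9]
gripper_width: 0.0598
```

View pics/s2.png

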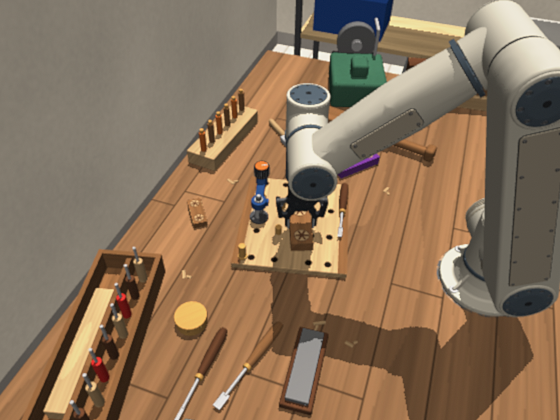

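The blank is gripped (60 mm opening) and lies flat. I'll square it by 8.2°, then slide it towards the dogs and stop about 4 mm short.

```bash
python3 -m handwheel '130 0 0 0.05 -3;130 0 0 0.05 -6;130 0 0 0.05 -8.2;130 0.4 -0.4 0.05 -8.2;130 0.8 -0.85 0.05 -8.2'; python3 -m handwheel '130 0.4 -0.4 0 0;130 0.8 -0.85 0 0;130 1.2 -1.3 0 0;130 1.4 -1.51 0 0;130 1.4 -1.51 0 0'
python3 - <<'E'
from h import *
from scipy.spatial.transform import Rotation as R
s=state(); print(s["ft_force"],s["moment"],R.from_quat(s["tcp_rot"]).as_matrix()[:,0])
im=get_image("wrist"); cv2.imwrite("pics/w2.png",im["pixels"])
M=im["mount"]; Rt=R.from_quat(s["tcp_rot"])
for t,h in(("blank",(.045,.055)),("fixture",(.016,.024))):
  for o in trace(t,im)[:2]:
    P=pts(im,o["mask"]);P=Rt.apply(P@M[:3,:3].T+M[:3,3])+s["tool_pos"]
    Q=P[(P[:,2]>h[0])&(P[:,2]<h[1])]
    print(t,round(o["score"],2),o["at"],len(P),np.median(P[:,2]),rect(Q) if len(Q)>5 else "")
for c in("top","side"):
  im=get_image(c)
  for o in trace("blank",im)[:3]: 
    P=pts(im,o["mask"]);P=P[(P[:,2]>.044)&(P[:,2]<.056)]
    if len(P)>5: print(c,rect(P))
  cv2.imwrite(f"pics/{c}3.png",im["pixels"])
E
```

```text
t: 5.5
tool_pos: [0.4992, 0.0084, 0.0492]
tcp_rot: [-0.117, 0.993, 0.0, 0.0]
ft_force: [-3.1, 3.0, 5.4]
gripper_width: 0.0591
t: 6.0
tool_pos: [0.5137, -0.0074, 0.0492]
tcp_rot: [-0.116, 0.993, -0.0, 0.001]
ft_force: [-1.0, -0.1, 4.2]
gripper_width: 0.0597
[-0.98242763 -0.07675794  4.19096713] [0.2866567  0.13589262 0.02355234] [-0.97298848 -0.23085089 -0.00113341]
blank 0.6 [232.5, 277.5] 32784 0.049812736849236684 (array([516.7, -20. ]), array([ 60.4, 123.5]), 13.42)
fixture 0.87 [117.8, 235.3] 147202 0.019828985233740153 (array([515.9,  -7.3]), array([302. , 248.1]), 13.46)
top (array([496.2, -13.4]), array([ 22.5, 144.8]), 14.03)
side (array([508.8,   8.5]), array([ 59.9, 125.4]), 13.27)
```

View pics/w2.png

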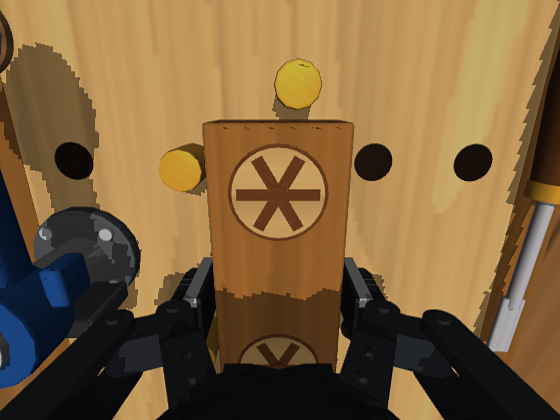

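The blank is square to the board (13.42° against 13.46°), with a few mm left to each dog. Next I'll ease along board +x.

```bash
python3 -m handwheel '130 0.1 0.02 0 0;130 0.2 0.05 0 0;130 0.24 0.06 0 0'; for i in 1; do python3 -m handwheel '130 0.03 0.007 0 0;130 0.05 0.012 0 0;130 0.05 0.012 0 0';done; python3 -m handwheel '130 0.03 0.007 0 0;130 0.05 0.012 0 0;130 0.05 0.012 0 0'
```

```text
t: 6.65
tool_pos: [0.5137, -0.0072, 0.0492]
tcp_rot: [-0.116, 0.993, -0.001, -0.002]
ft_force: [-6.8, -2.8, 13.4]
gripper_width: 0.0595
t: 6.95
tool_pos: [0.5137, -0.0072, 0.0492]
tcp_rot: [-0.116, 0.993, -0.001, -0.002]
ft_force: [-6.9, -2.8, 13.5]
gripper_width: 0.0594
t: 7.25
tool_pos: [0.5138, -0.0072, 0.0493]
tcp_rot: [-0.116, 0.993, -0.001, -0.002]
ft_force: [-8.9, -3.3, 16.0]
gripper_width: 0.0595
```

It stopped early with force building, before the gap I expected was closed. I'll measure the gaps to the dogs directly.

Run:
```python
from h import *
from scipy.spatial.transform import Rotation as R
s=state(); print(s["ft_force"],s["moment"])
im=get_image("wrist"); cv2.imwrite("pics/w3.png",im["pixels"])
M=im["mount"]; Rt=R.from_quat(s["tcp_rot"])
P=pts(im);P=Rt.apply(P@M[:3,:3].T+M[:3,3])+s["tool_pos"]
c=np.array([.5177,-.0107]);a=np.radians(13.3);u=np.array([np.cos(a),np.sin(a)]);v=np.array([-u[1],u[0]])
B=np.c_[(P[:,:2]-c)@u,(P[:,:2]-c)@v,P[:,2]]*1000
z=B[:,2]
for y in(-70,-60,-50,-40):
    q=B[(z>45)&(z<54)&(abs(B[:,1]-y)<3)&(abs(B[:,0])<45)]; print("blank y",y,q[:,0].min(),np.percentile(q[:,0],[1,99]),q[:,0].max())
q=B[(z>47)&(z<54)&(abs(B[:,0])<20)];print("end y",np.percentile(q[:,1],[.5,50,99]))
for n,x,y in(("R",39.5,-50),("E",-10,-84.5)):
    q=B[(z>42)&(z<47)&(abs(B[:,0]-x)<14)&(abs(B[:,1]-y)<14)]
    if len(q): print(n,len(q),q.min(0),q.max(0),cv2.minEnclosingCircle(q[:,:2].astype(np.float32)))
for n in("top","side"):
    im=get_image(n);P=pts(im);B=np.c_[(P[:,:2]-c)@u,(P[:,:2]-c)@v,P[:,2]]*1000;z=B[:,2]
    for nn,x,y in(("L",39.5,50),("R",39.5,-50),("E",-10,-84.5)):
        q=B[(z>42)&(z<48)&(abs(B[:,0]-x)<14)&(abs(B[:,1]-y)<14)]
        if len(q)>3: print(n,nn,len(q),q.min(0),q.max(0),q.mean(0))
    for y in(-60,-50,50,60):
        q=B[(z>47)&(z<54)&(abs(B[:,1]-y)<5)&(abs(B[:,0])<45)]; 
        if len(q):print(n,"blank y",y,q[:,0].min(),q[:,0].max())
    cv2.imwrite(f"pics/{n}4.png",cv2.resize(im["pixels"][130:330,180:380],(800,600) if 0 else (600,600)))
```

```text
[-8.9212489  -3.29873248 16.01076433] [-1.05767383  2.5962242   0.02972936]
blank y -70 -32.44616566837613 [-31.6102216   26.16028474] 27.20391558179653
blank y -60 -32.82515073449141 [-31.89771756  26.97210151] 41.8368100569021
blank y -50 -33.21608897467492 [-31.96481941  42.66406748] 44.94441986092647
blank y -40 -32.79381115060447 [-31.95528815  26.550875  ] 42.455263321148614
end y [-69.99931492 -22.96046035  46.61210569]
R 1494 [ 29.28849538 -59.79563986  42.08716856] [ 48.01734116 -40.83034296  46.85924763] ((38.77478790283203, -50.30959701538086), 9.490218162536621)
E 1870 [-20.82782259 -93.65167145  42.06372055] [ -1.33444579 -70.50079303  46.74136546] ((-13.213951110839844, -81.46122741699219), 13.34559154510498)
top E 31 [-17.34063401 -92.30521032  42.55826681] [ -1.8897399  -76.15046235  47.82744337] [-10.04845102 -84.3988844   45.27935043]
top blank y -60 -31.494778530951077 -6.960382335249952
top blank y -50 -31.621473112761304 -16.17790647121777
top blank y 50 -31.140249188676194 -19.750447919396976
top blank y 60 -31.89484644025644 -20.28764770489452
side L 33 [25.81071067 41.32843379 42.15757553] [47.19941314 62.41905387 46.61982709] [37.55351011 51.29710277 44.49722475]
side blank y -50 41.73683333209253 41.73683333209253
side blank y 50 -34.02289125724852 38.98537776342906
side blank y 60 -34.3074325131365 24.74833168663484
```

View pics/w3.png

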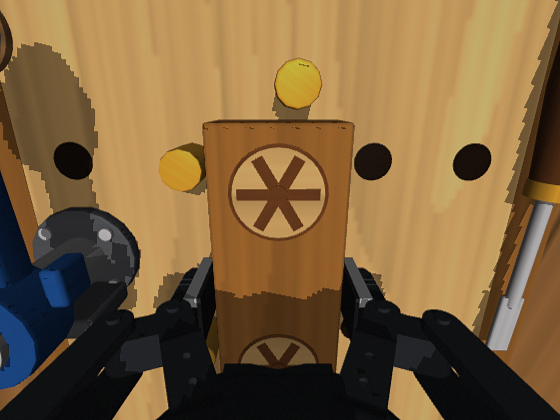

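View pics/side4.png

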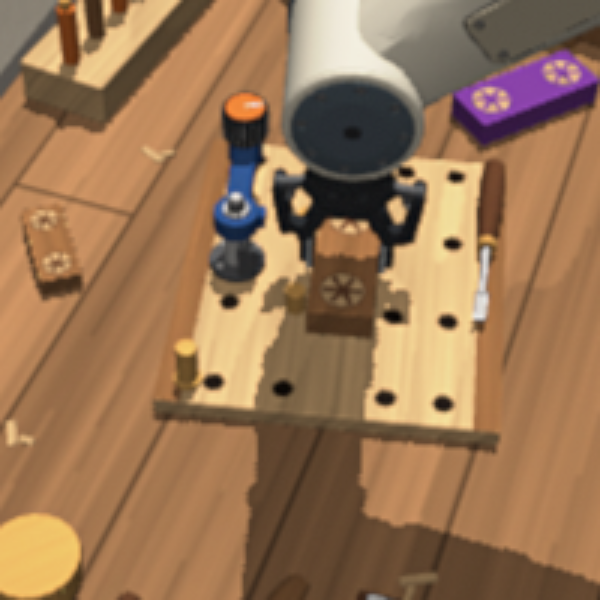

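```bash
python3 -m handwheel '130 -0.15 -0.035 0.0 0;130 -0.34 -0.08 0.0 0;130 -0.34 -0.08 0 0';python3 -m handwheel '130 0.05 0.01 0.05 0;130 0 0 0.05 0;130 0 0 0.05 0'; python3 -m handwheel '130 -0.1 -0.02 0.0 0;130 -0.2 -0.05 0 0;130 -0.2 -0.05 0 0'
```

```text
t: 7.7
tool_pos: [0.513, -0.007, 0.0492]
tcp_rot: [-0.116, 0.993, -0.0, 0.0]
ft_force: [0.7, -2.2, 6.3]
gripper_width: 0.0593
t: 8.0
tool_pos: [0.5129, -0.0068, 0.0492]
tcp_rot: [-0.116, 0.993, 0.0, 0.0]
ft_force: [1.9, -1.7, 2.9]
gripper_width: 0.0596
t: 8.3
tool_pos: [0.5107, -0.007, 0.0492]
tcp_rot: [-0.116, 0.993, 0.0, 0.0]
ft_force: [1.5, 1.7, 1.3]
gripper_width: 0.0599
```

```bash
python3 -m handwheel '130 0.1 0.02 0.0 0;130 0.2 0.05 0 0;130 0.2 0.05 0 0';python3 -m handwheel '130 0.05 0.01 0.0 0;130 0.1 0.02 0 0;130 0.1 0.02 0 0';python3 -m handwheel '130 0.05 0.01 0.0 0;130 0.1 0.02 0 0;130 0.1 0.02 0 0'
```

```text
t: 8.6
tool_pos: [0.5109, -0.007, 0.0493]
tcp_rot: [-0.116, 0.993, 0.0, -0.002]
ft_force: [-5.3, 1.3, 9.4]
gripper_width: 0.0594
t: 8.9
tool_pos: [0.5109, -0.007, 0.0493]
tcp_rot: [-0.116, 0.993, -0.0, -0.003]
ft_force: [-8.4, 1.6, 12.0]
gripper_width: 0.0594
t: 9.2
tool_pos: [0.512, -0.007, 0.0493]
tcp_rot: [-0.116, 0.993, -0.0, -0.003]
ft_force: [-7.5, -0.2, 12.0]
gripper_width: 0.0595
```

It's stick-slip friction, not a dog: forward motion tips the load down onto the board (Fz 12 N). I'll unload z slightly and go on.

```bash
python3 -m handwheel '130 0 0 0.05 0;130 0 0 0.1 0;130 0 0 0.1 0';python3 -m handwheel '130 0.05 0.01 0.0 0;130 0.05 0.01 0 0';python3 -m handwheel '130 0.05 0.01 0.0 0;130 0.05 0.01 0 0'
```

```text
t: 9.5
tool_pos: [0.5136, -0.0066, 0.0494]
tcp_rot: [-0.116, 0.993, 0.0, -0.001]
ft_force: [0.0, -0.3, -2.4]
gripper_width: 0.0592
t: 9.7
tool_pos: [0.515, -0.0064, 0.0498]
tcp_rot: [-0.116, 0.993, 0.0, -0.001]
ft_force: [0.7, 0.4, -2.1]
gripper_width: 0.0594
t: 9.9
tool_pos: [0.5158, -0.0062, 0.0502]
tcp_rot: [-0.116, 0.993, 0.0, -0.0]
ft_force: [-0.6, 0.2, -2.3]
gripper_width: 0.0601
```

```bash
python3 -m handwheel '130 0.05 0.01 -0.03 0;130 0.05 0.01 -0.03 0;130 0.05 0.01 -0.03 0';python3 -m handwheel '130 0.05 0.01 0.0 0;130 0.05 0.01 0 0;130 0.05 0.01 0 0';python3 -m handwheel '130 0.05 0.01 0.0 0;130 0.05 0.01 0 0;130 0.05 0.01 0 0'
```

```text
t: 10.2
tool_pos: [0.516, -0.0062, 0.0498]
tcp_rot: [-0.116, 0.993, 0.0, -0.0]
ft_force: [-0.5, -1.0, -1.0]
gripper_width: 0.0594
t: 10.5
tool_pos: [0.516, -0.0062, 0.0497]
tcp_rot: [-0.116, 0.993, 0.0, -0.001]
ft_force: [-4.1, 0.1, -0.4]
gripper_width: 0.0596
t: 10.8
tool_pos: [0.5161, -0.0062, 0.0496]
tcp_rot: [-0.116, 0.993, 0.0, -0.001]
ft_force: [-5.5, 1.1, -0.3]
gripper_width: 0.0596
```

Fz is near 0 and Fx is building, so the far dogs are reached at TCP x ≈ 0.516. Now I'll ease towards the end dog (board -y).

```bash
python3 -m handwheel '130 0.02 -0.1 0.0 0;130 0.04 -0.2 0 0;130 0.04 -0.2 0 0';python3 -m handwheel '130 0.02 -0.1 0.0 0;130 0.02 -0.1 0 0';python3 -m handwheel '130 0.02 -0.1 0.0 0;130 0.02 -0.1 0 0';python3 -c "
from station import *;print(state()['moment'],state()['ft_force'])"
```

```text
t: 11.1
tool_pos: [0.5166, -0.008, 0.0494]
tcp_rot: [-0.116, 0.993, 0.0, -0.001]
ft_force: [-4.4, 1.2, -0.8]
gripper_width: 0.0592
t: 11.3
tool_pos: [0.5168, -0.009, 0.0494]
tcp_rot: [-0.116, 0.993, 0.0, -0.001]
ft_force: [-4.9, 0.7, -2.6]
gripper_width: 0.0599
t: 11.5
tool_pos: [0.517, -0.01, 0.0494]
tcp_rot: [-0.116, 0.993, 0.0, -0.001]
ft_force: [-5.0, 0.3, -2.3]
gripper_width: 0.0593
[ 0.30601984  1.78684233 -0.13846381] [-4.96564873  0.25015098 -2.32671752]
```

```bash
python3 -m handwheel '130 0.01 -0.05 0.0 0;130 0.01 -0.05 0 0';python3 -m handwheel '130 0.01 -0.05 0.0 0;130 0.01 -0.05 0 0';python3 -m handwheel '130 0.01 -0.05 0.0 0;130 0.01 -0.05 0 0';python3 -m handwheel '130 0.01 -0.05 0.0 0;130 0.01 -0.05 0 0'
```

```text
t: 11.7
tool_pos: [0.5171, -0.0105, 0.0494]
tcp_rot: [-0.116, 0.993, 0.0, -0.001]
ft_force: [-5.6, 1.3, -1.9]
gripper_width: 0.059
t: 11.9
tool_pos: [0.5172, -0.0109, 0.0494]
tcp_rot: [-0.116, 0.993, 0.0, -0.001]
ft_force: [-3.9, 0.9, -2.1]
gripper_width: 0.0595
t: 12.1
tool_pos: [0.5173, -0.0113, 0.0494]
tcp_rot: [-0.116, 0.993, 0.0, -0.001]
ft_force: [-5.5, 1.6, -1.5]
gripper_width: 0.0595
t: 12.3
tool_pos: [0.5173, -0.0113, 0.0494]
tcp_rot: [-0.115, 0.993, 0.001, -0.001]
ft_force: [-6.7, 2.8, -0.9]
gripper_width: 0.0597
```

```bash
python3 -m handwheel '130 0.01 -0.07 0.0 0;130 0.01 -0.07 0 0';python3 -m handwheel '130 0.01 -0.07 0.0 0;130 0.01 -0.07 0 0;130 0.01 -0.07 0 0'; python3 -c "
from station import *;print(state()['moment'],state()['ft_force'])"
```

```text
t: 12.5
tool_pos: [0.5174, -0.0114, 0.0494]
tcp_rot: [-0.115, 0.993, 0.001, -0.001]
ft_force: [-6.4, 6.4, 0.4]
gripper_width: 0.0593
t: 12.8
tool_pos: [0.5174, -0.0114, 0.0494]
tcp_rot: [-0.115, 0.993, 0.002, -0.001]
ft_force: [-7.6, 10.1, 1.4]
gripper_width: 0.0597
[ 3.29052403  2.74191256 -0.24457661] [-7.58342138 10.08557147  1.432548  ]
```

All three dogs appear to be in contact (-7.6 N in x, +10 N in y). I'll ease off y, check in the wrist picture, then release.

```bash
python3 -m handwheel '130 0 0.08 -0.03 0;130 0 0.08 -0.03 0'
cat > chk.py <<'E'
from h import *
from scipy.spatial.transform import Rotation as R
import sys
s=state(); print(s["ft_force"],s["moment"])
im=get_image("wrist"); cv2.imwrite(f"pics/{sys.argv[1]}.png",im["pixels"])
M=im["mount"]; Rt=R.from_quat(s["tcp_rot"])
P=pts(im);P=Rt.apply(P@M[:3,:3].T+M[:3,3])+s["tool_pos"]
c=np.array([.5177,-.0107]);a=np.radians(13.3);u=np.array([np.cos(a),np.sin(a)]);v=np.array([-u[1],u[0]])
for t,h in(("blank",(.045,.056)),("fixture",(.016,.024))):
  for o in trace(t,im)[:2]:
    Q=P0=Rt.apply(pts(im,o["mask"])@M[:3,:3].T+M[:3,3])+s["tool_pos"]
    Q=Q[(Q[:,2]>h[0])&(Q[:,2]<h[1])]
    if len(Q)>5:
        print(t,round(o["score"],2),rect(Q))
        if t=="blank":
            b=np.c_[(Q[:,:2]-c)@u,(Q[:,:2]-c)@v]*1000
            for y in(-60,-40,0,40,60):
                q=b[abs(b[:,1]-y)<4]
                if len(q): print(" y",y,np.percentile(q[:,0],[1,99]))
            print(" end",np.percentile(b[:,1],[.3,99.7]))
B=np.c_[(P[:,:2]-c)@u,(P[:,:2]-c)@v,P[:,2]]*1000
for n,x,y in(("L",39.5,50),("R",39.5,-50),("E",-10,-84.5)):
    q=B[(B[:,2]>43.5)&(B[:,2]<46.5)&(abs(B[:,0]-x)<14)&(abs(B[:,1]-y)<14)]
    if len(q)>9: print(n,len(q),np.median(q,0))
E
python3 chk.py w5
```

```text
t: 13.0
tool_pos: [0.5174, -0.0114, 0.0493]
tcp_rot: [-0.115, 0.993, 0.001, -0.001]
ft_force: [-7.5, 6.1, 1.5]
gripper_width: 0.0593
[-7.54836259  6.14672105  1.53705353] [ 2.22606003  2.69840479 -0.33073542]
blank 0.62 (array([520.4, -24. ]), array([ 60.4, 123.5]), 13.13)
 y -60 [-29.4447262   28.60982926]
 y -40 [-29.61534159  28.53765866]
 y 0 [-29.64959402  28.54607602]
 y 40 [-29.70765147  28.65425898]
 end [-75.18347669  43.48399519]
fixture 0.64 (array([511.3, -12.7]), array([289.1, 248.9]), 13.39)
L 127 [32.57419377 46.81448714 44.54961103]
R 1313 [ 38.66797204 -50.62226546  44.62987765]
E 1675 [-10.5036717  -84.88971948  44.60732789]
```

View pics/w5.png

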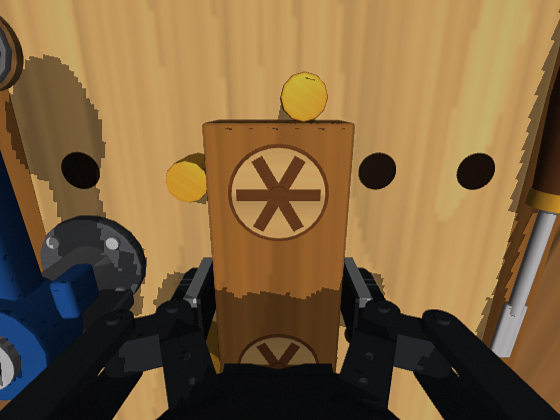

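The picture shows the blank touching the end dog at (303,97) and the far dog at (187,182). The numbers say home within about 0.5 mm, yaw 13.1° against 13.3°. I'll release.

```bash
python3 -m handwheel '130 -0.1 -0.02 0 0;130 -0.1 -0.02 0 0'; python3 -m handwheel '100 0 0 0 0;60 0 0 0 0;0 0 0 0 0;0 0 0 0 0';python3 -m handwheel '0 0 0 2 0;0 0 0 5 0;0 0 0 8 0;0 0 0 11 0;0 0 0 15 0';python3 -m handwheel '0 0 0 0 0;0 0 0 0 0'; python3 chk.py w6
```

```text
t: 13.35
tool_pos: [0.5173, -0.0114, 0.0494]
tcp_rot: [-0.116, 0.993, 0.001, -0.0]
ft_force: [-6.0, 6.9, -0.3]
gripper_width: 0.0594
t: 13.75
tool_pos: [0.5188, -0.0128, 0.0503]
tcp_rot: [-0.116, 0.993, -0.0, 0.001]
ft_force: [-0.1, -0.5, 0.6]
gripper_width: 0.0853
t: 14.25
tool_pos: [0.5172, -0.013, 0.2002]
tcp_rot: [-0.116, 0.993, -0.0, -0.001]
ft_force: [1.4, 0.1, -0.9]
gripper_width: 0.0854
t: 14.45
tool_pos: [0.5185, -0.0127, 0.2009]
tcp_rot: [-0.116, 0.993, 0.0, 0.002]
ft_force: [-0.2, 0.2, -0.2]
gripper_width: 0.0853
[-0.18205448  0.2080076  -0.21258463] [-0.0210601   0.09344402 -0.01095411]
blank 0.7 (array([517.3, -10.8]), array([ 60.3, 149.9]), 13.23)
 y -60 [-29.8323885   28.92570085]
 y -40 [-29.14353795  28.50302975]
 y 0 [-29.40043351  28.83845438]
 y 40 [-29.71496831  28.97542658]
 y 60 [-29.38857921  28.65633086]
 end [-74.89986322  73.8488524 ]
fixture 0.88 (array([517. , -11.1]), array([300.9, 340.2]), 13.24)
L 226 [38.94743978 49.20072712 44.65442338]
R 308 [ 38.81368678 -50.4468801   44.61465657]
E 330 [-10.47727043 -84.74670274  44.65625924]
```

View pics/w6.png

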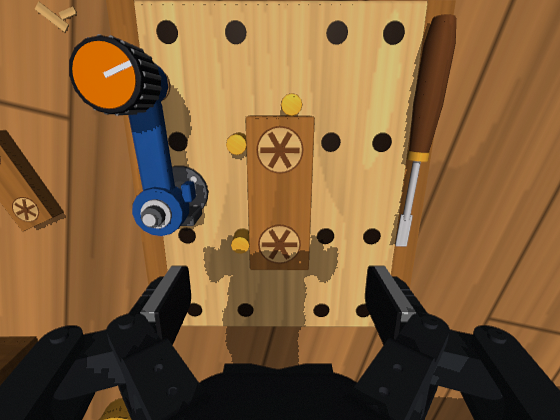

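The wrist view shows the blank flush with all three dogs (292,104), (236,145) and (240,244): blank centre (517.3, -10.8) against board (517.0, -11.1). The arm is still open. Next I'll work out the push path for closing it.

Run:
```python
from h import *
s=state();print(s["tool_pos"])
c=np.array([517.2,-11.0]);b=np.radians(13.24);u=np.array([np.cos(b),np.sin(b)]);v=np.array([-u[1],u[0]])
P=c+100*u;print("pivot",P)
cur=np.array([518.6,-12.7])
def F(th,extra):
    a=np.array([np.cos(th),np.sin(th)]);n=np.array([-a[1],a[0]])
    return P+55*a+n*(12+14.5*abs(n@u)+11*abs(n@v)+extra)
S=F(np.radians(-73),13);print("start",S,(S-cur)/10)
for o in np.arange(94,-7,-6):
    f=F(b+np.pi+np.radians(o)-2*np.pi,0); print(o,np.round((f-S)/10,2))
```

```text
[ 0.51721345 -0.01292901  0.19869334]
pivot [614.54192466  11.90305007]
start [669.05638931 -28.94325211] [15.04563893 -1.62432521]
94 [-1.22 -0.36]
88 [-1.74 -0.79]
82 [-2.17 -1.14]
76 [-2.65 -1.45]
70 [-3.18 -1.72]
64 [-3.75 -1.94]
58 [-4.37 -2.09]
52 [-5.01 -2.17]
46 [-5.68 -2.18]
40 [-6.36 -2.1 ]
34 [-7.04 -1.94]
28 [-7.71 -1.69]
22 [-8.35 -1.35]
16 [-8.95 -0.92]
10 [-9.5  -0.41]
4 [-9.99  0.16]
-2 [-10.39   0.71]
```

```bash
python3 -m handwheel '255 4 -0.4 0 0;255 8 -0.8 0 0;255 12 -1.2 0 0;255 15.1 -1.6 0 0;255 15.1 -1.6 0 0' 40;python3 -m handwheel '255 0 0 0 0;255 0 0 0 0;255 0 0 0 0';  python3 chk.py w7 | head -1
```

```text
t: 15.1
tool_pos: [0.6706, -0.0294, 0.1954]
tcp_rot: [-0.115, 0.993, -0.0, -0.002]
ft_force: [0.6, -0.3, -1.2]
gripper_width: 0.0124
t: 15.4
tool_pos: [0.668, -0.0286, 0.2003]
tcp_rot: [-0.116, 0.993, -0.0, 0.0]
ft_force: [-0.5, -1.0, 0.4]
gripper_width: 0.0
[-0.50000209 -0.9837636   0.44027649] [-0.01861996 -0.00417465 -0.01153115]
```

View pics/w7.png

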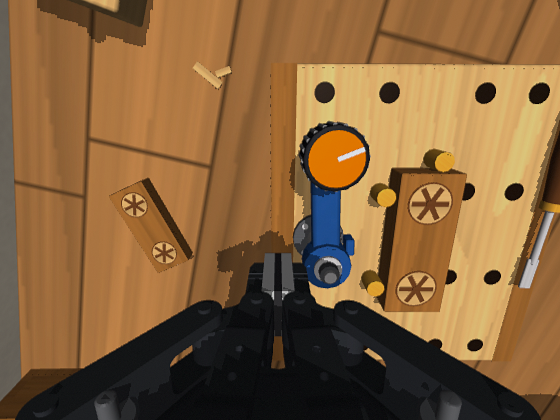

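The closed fingers are at (278,275), left of the arm, as intended. The linkage elbows flare out, so I'll check their height in the tool frame.

Run:
```python
from h import *
im=get_image("wrist");M=im["mount"]
r,c=np.nonzero(im["range_z"]>0);P=pts(im)@M[:3,:3].T+M[:3,3]
m=(P[:,2]<.03)&(P[:,2]>-.1);P=P[m]
for z in np.arange(.02,-.09,-.01):
    q=P[abs(P[:,2]-z)<.005]
    if len(q)>5: print(round(z,2),len(q),"x",q[:,0].min().round(3),q[:,0].max().round(3),"y",q[:,1].min().round(3),q[:,1].max().round(3))
```

```text
0.02 11 x -0.005 0.005 y -0.011 -0.01
0.01 452 x -0.014 0.014 y -0.012 -0.006
0.0 657 x -0.014 0.014 y -0.012 -0.006
-0.01 688 x -0.014 0.014 y -0.012 -0.006
-0.02 1043 x -0.025 0.021 y -0.014 0.011
-0.03 3620 x -0.037 0.037 y -0.014 0.013
-0.04 6538 x -0.044 0.044 y -0.016 0.011
-0.05 8012 x -0.053 0.054 y -0.018 0.011
-0.06 11551 x -0.061 0.062 y -0.018 0.01
-0.07 10723 x -0.063 0.062 y -0.02 -0.003
-0.08 1256 x -0.019 0.019 y -0.021 -0.017
```

```bash
python3 -m handwheel '255 0 0.3 -3 0;255 0 0.7 -7 0;255 0 0.7 -10.1 0;255 0 0.7 -10.1 0;255 0 0.7 -10.1 0'
python3 - <<'E'
from h import *
s=state();cur=s["tool_pos"][:2]*1000;print(s["tool_pos"],s["ft_force"])
c=np.array([517.2,-11.0]);b=np.radians(13.24);u=np.array([np.cos(b),np.sin(b)]);v=np.array([-u[1],u[0]])
P=c+100*u
def F(th,extra):
    a=np.array([np.cos(th),np.sin(th)]);n=np.array([-a[1],a[0]])
    return P+48*a+n*(12+14.5*abs(n@u)+11.5*abs(n@v)+extra)
L=cur
for o in list(range(94,-7,-5)):
    f=F(b+np.pi+np.radians(o)-2*np.pi,0); print(o,np.round((f-cur)/10,2),"step",np.round((f-L)/10,2)); L=f
E
```

```text
t: 16.1
tool_pos: [0.6689, -0.022, 0.0997]
tcp_rot: [-0.116, 0.993, -0.0, 0.0]
ft_force: [-0.5, 0.3, 1.0]
gripper_width: 0.0003
[ 0.66893206 -0.02200309  0.09965648] [-0.47284122  0.33570902  1.03399146]
94 [-1.41 -0.39] step [-1.41 -0.39]
89 [-1.81 -0.73] step [-0.4  -0.35]
84 [-2.09 -1.02] step [-0.28 -0.29]
79 [-2.41 -1.29] step [-0.32 -0.27]
74 [-2.76 -1.54] step [-0.35 -0.25]
69 [-3.15 -1.77] step [-0.39 -0.22]
64 [-3.57 -1.96] step [-0.42 -0.19]
59 [-4.01 -2.11] step [-0.45 -0.15]
54 [-4.48 -2.22] step [-0.47 -0.11]
49 [-4.98 -2.28] step [-0.49 -0.06]
44 [-5.48 -2.29] step [-0.51 -0.01]
39 [-6.   -2.25] step [-0.52  0.04]
34 [-6.52 -2.15] step [-0.52  0.1 ]
29 [-7.04 -1.99] step [-0.52  0.16]
24 [-7.54 -1.78] step [-0.5   0.21]
19 [-8.03 -1.5 ] step [-0.49  0.27]
14 [-8.49 -1.18] step [-0.46  0.33]
9 [-8.91 -0.8 ] step [-0.43  0.38]
4 [-9.3  -0.37] step [-0.39  0.43]
-1 [-9.63  0.05] step [-0.33  0.42]
-6 [-9.89  0.31] step [-0.26  0.26]
```

```bash
python3 -m handwheel '255 -0.7 -0.2 0 0;255 -1.4 -0.4 0 0;255 -1.8 -0.75 0 0;255 -2.1 -1.05 0 0;255 -2.4 -1.3 0 0';python3 -m handwheel '255 -0.35 -0.25 0 0;255 -0.75 -0.48 0 0;255 -1.17 -0.67 0 0;255 -1.6 -0.82 0 0;255 -2.08 -0.93 0 0'
```

```text
t: 16.6
tool_pos: [0.6458, -0.0343, 0.0997]
tcp_rot: [-0.116, 0.993, 0.001, 0.002]
ft_force: [3.9, 3.8, 0.1]
gripper_width: -0.0002
t: 17.1
tool_pos: [0.6264, -0.0433, 0.0997]
tcp_rot: [-0.116, 0.993, 0.0, 0.003]
ft_force: [5.9, 2.2, -0.1]
gripper_width: 0.0002
```

```bash
python3 -m handwheel '255 -0.5 -0.06 0 0;255 -1.0 -0.07 0 0;255 -1.52 -0.02 0 0;255 -2.04 0.08 0 0;255 -2.56 0.24 0 0';python3 -m handwheel '255 -0.5 0.21 0 0;255 -0.99 0.48 0 0;255 -1.45 0.8 0 0;255 -1.87 1.18 0 0'
```

```text
t: 17.6
tool_pos: [0.6008, -0.0418, 0.0999]
tcp_rot: [-0.116, 0.993, -0.0, 0.003]
ft_force: [6.5, -1.2, -1.4]
gripper_width: -0.0
t: 18.0
tool_pos: [0.5816, -0.0307, 0.0999]
tcp_rot: [-0.116, 0.993, -0.001, 0.002]
ft_force: [5.1, -3.4, -0.5]
gripper_width: -0.0001
```

Open about 9° now. I'll finish slowly and watch for the stop.

```bash
python3 -m handwheel '255 -0.2 0.2 0 0;255 -0.39 0.43 0 0;255 -0.55 0.63 0 0';python3 -m handwheel '255 -0.05 0.15 0 0;255 -0.05 0.25 0 0';python3 -m handwheel '255 -0.05 0.1 0 0;255 -0.05 0.2 0 0;255 -0.05 0.2 0 0'; python3 -m handwheel '255 -0.05 0.1 0 0;255 -0.05 0.2 0 0;255 -0.05 0.2 0 0'
```

```text
t: 18.3
tool_pos: [0.5752, -0.0243, 0.0995]
tcp_rot: [-0.116, 0.993, -0.001, 0.001]
ft_force: [4.8, -3.4, -0.7]
gripper_width: 0.0001
t: 18.5
tool_pos: [0.574, -0.0219, 0.0993]
tcp_rot: [-0.116, 0.993, -0.001, 0.0]
ft_force: [3.0, -4.1, 2.8]
gripper_width: -0.0
t: 18.8
tool_pos: [0.5736, -0.0212, 0.0994]
tcp_rot: [-0.116, 0.993, -0.002, 0.0]
ft_force: [3.6, -9.5, 1.6]
gripper_width: 0.0002
t: 19.1
tool_pos: [0.5735, -0.021, 0.0995]
tcp_rot: [-0.116, 0.993, -0.003, 0.0]
ft_force: [5.5, -16.0, -0.6]
gripper_width: 0.0002
```

The force rose to 16 N with no motion, so the arm is on its stop. I'll back off, rise and check.

```bash
python3 -m handwheel '255 0.2 -1 0 0;255 0.4 -1.8 0 0;255 0.4 -1.8 4 0;255 0.4 -1.8 8 0;255 0 -1 12 0'; python3 -m handwheel '0 -3 1 2 0;0 -7 2 2 0;0 -7 2 2 0;0 -7 2 2 0'
python3 - <<'E'
from h import *
from scipy.spatial.transform import Rotation as R
s=state();print(s["tool_pos"],s["joint_pos"])
w=get_image("wrist");M=w["mount"];Rt=R.from_quat(s["tcp_rot"])
cv2.imwrite("pics/w8.png",w["pixels"])
c=np.array([.5172,-.0110]);a=np.radians(13.24);u=np.array([np.cos(a),np.sin(a)]);v=np.array([-u[1],u[0]])
for n,im in(("wrist",w),("top",get_image("top")),("side",get_image("side"))):
    P=pts(im)
    if n=="wrist":P=Rt.apply(P@M[:3,:3].T+M[:3,3])+s["tool_pos"]
    q=P[(abs(P[:,2]-.127)<.004)&(np.hypot(*(P[:,:2]-c).T)<.045)]
    B=np.c_[(q[:,:2]-c)@u,(q[:,:2]-c)@v]*1000
    if len(q)>10: print(n,len(q),cv2.minEnclosingCircle(B.astype(np.float32)),cv2.minEnclosingCircle((q[:,:2]*1000).astype(np.float32)))
    if n=="top": cv2.imwrite("pics/t8.png",im["pixels"])
E
```

```text
t: 19.6
tool_pos: [0.5719, -0.0274, 0.2194]
tcp_rot: [-0.115, 0.993, 0.0, -0.001]
ft_force: [1.8, 0.7, 0.4]
gripper_width: 0.0
t: 20.0
tool_pos: [0.5016, -0.0067, 0.2389]
tcp_rot: [-0.116, 0.993, 0.001, -0.0]
ft_force: [-0.0, 0.1, 0.1]
gripper_width: 0.058
[ 0.50163503 -0.00669003  0.23886909] [ 2.98760655e-01  1.63341312e-01 -3.72008614e-02 -1.06181192e-03
 -1.37015061e+00 -6.53508967e-02]
wrist 2168 ((0.24260401725769043, -0.19490638375282288), 22.744876861572266) ((517.4807739257812, -11.134169578552246), 22.744888305664062)
side 150 ((-0.12205002456903458, 1.4996585845947266), 23.471240997314453) ((516.7376708984375, -9.568161010742188), 23.47123908996582)
```

View pics/w8.png

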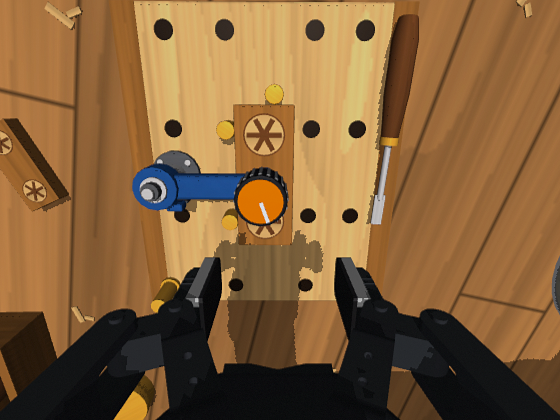

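The view shows the knob over the blank with its centre at (517.4, -11.1), within 0.5 mm of the board origin, so the arm is on its stop. I'll pre-turn the wrist anticlockwise for travel, centring as I go.

```bash
python3 -m handwheel '0 0.8 -0.2 0 8.5;0 1.58 -0.44 0 17;0 1.58 -0.44 0 25.5;0 1.58 -0.44 0 34;0 1.58 -0.44 0 42.5' 60; python3 -m handwheel '0 0 0 0 8.5;0 0 0 0 17;0 0 0 0 25.5;0 0 0 0 34;0 0 0 0 42.5';python3 -m handwheel '0 0 0 0 8.5;0 0 0 0 17;0 0 0 0 25.5;0 0 0 0 34;0 0 0 0 42.5';python3 -m handwheel '0 0 0 -2 8.5;0 0 0 -4 12.5;0 0 0 -6 12.5;0 0 0 -8 12.5;0 0 0 -8 12.5';python3 -c "
from station import *;print(state()['joint_pos'],state()['tool_pos'])"
```

```text
t: 20.65
tool_pos: [0.5191, -0.0117, 0.2379]
tcp_rot: [-0.47, 0.882, 0.0, -0.001]
ft_force: [0.2, -0.4, -0.1]
gripper_width: 0.0854
t: 21.15
tool_pos: [0.519, -0.0116, 0.2379]
tcp_rot: [0.758, -0.652, -0.0, 0.0]
ft_force: [-0.4, -0.2, 0.3]
gripper_width: 0.0855
t: 21.65
tool_pos: [0.519, -0.0116, 0.2379]
tcp_rot: [0.943, -0.333, -0.001, 0.0]
ft_force: [-0.5, -0.5, 0.1]
gripper_width: 0.0852
t: 22.15
tool_pos: [0.517, -0.0118, 0.1553]
tcp_rot: [0.973, -0.231, -0.003, 0.001]
ft_force: [-0.7, -0.7, 0.5]
gripper_width: 0.0853
[ 2.79523036e-01  2.45117563e-01 -1.51187537e-01 -1.27564061e-03
 -1.18122667e+00  2.39565311e+00] [ 0.51703165 -0.01180561  0.15534819]
```

```bash
python3 -m handwheel '0 -0.1 0.05 -1.5 0;0 -0.1 0.05 -3 0;0 -0.1 0.05 -4 0;0 -0.1 0.05 -4 0;0 -0.1 0.05 -4 0'; python3 -m handwheel '80 0 0 0 0;120 0 0 0 0;160 0 0 0 0;190 0 0 0 0;200 0 0 0 0' 50; python3 -m handwheel '200 0 0 0 0;200 0 0 0 0';python3 -c "
from station import *;print(state()['moment'],state()['joint_pos'][5])"
```

```text
t: 22.65
tool_pos: [0.518, -0.0111, 0.1194]
tcp_rot: [0.973, -0.231, 0.0, 0.0]
ft_force: [0.3, -0.3, -0.0]
gripper_width: 0.0854
t: 23.15
tool_pos: [0.5175, -0.0109, 0.1195]
tcp_rot: [0.973, -0.231, 0.0, -0.0]
ft_force: [-2.1, 0.7, 5.3]
gripper_width: 0.0427
t: 23.35
tool_pos: [0.5175, -0.0109, 0.1194]
tcp_rot: [0.973, -0.231, 0.0, -0.0]
ft_force: [-2.1, 0.9, 5.5]
gripper_width: 0.0429
[ 0.33943354  0.8432473  -0.02086532] 2.3939318281300634
```

The knob is gripped (43 mm). I'll turn it clockwise, fast for the first 80° and then slower, reading Mz.

```bash
cat > m.py <<'E'
from station import *
s=state();print("   Mz",round(s['moment'][2],3),"q6",round(s['joint_pos'][5],3))
E
python3 -m handwheel '200 0 0 0 -4;200 0 0 0 -8;200 0 0 0 -12;200 0 0 0 -16;200 0 0 0 -20'|sed -n 1,4p;python3 m.py
python3 -m handwheel '200 0 0 0 -4;200 0 0 0 -8;200 0 0 0 -12;200 0 0 0 -16;200 0 0 0 -20'|sed -n 1,4p;python3 m.py
python3 -m handwheel '200 0 0 0 -4;200 0 0 0 -8;200 0 0 0 -12;200 0 0 0 -16;200 0 0 0 -20'|sed -n 1,4p;python3 m.py
```

```text
t: 23.85
tool_pos: [0.5176, -0.011, 0.1195]
tcp_rot: [0.918, -0.397, 0.001, -0.0]
ft_force: [-1.4, 0.7, 5.6]
   Mz 0.235 q6 2.042
t: 24.35
tool_pos: [0.5177, -0.0111, 0.1195]
tcp_rot: [0.835, -0.551, 0.001, -0.0]
ft_force: [-1.6, 0.6, 5.1]
   Mz 0.186 q6 1.693
t: 24.85
tool_pos: [0.5177, -0.0112, 0.1195]
tcp_rot: [0.727, -0.687, 0.001, -0.0]
ft_force: [-2.1, 0.3, 3.9]
   Mz 0.208 q6 1.344
```

```bash
python3 -m handwheel '200 0 0 0 -4;200 0 0 0 -8;200 0 0 0 -12;200 0 0 0 -16;200 0 0 0 -20'>/dev/null;python3 m.py
python3 -m handwheel '200 0 0 0 -4;200 0 0 0 -7'>/dev/null;python3 m.py
python3 -m handwheel '200 0 0 0 -4;200 0 0 0 -7'>/dev/null;python3 m.py
python3 -m handwheel '200 0 0 0 -3;200 0 0 0 -5'>/dev/null;python3 m.py
python3 -m handwheel '200 0 0 0 -3;200 0 0 0 -5'>/dev/null;python3 m.py
python3 -m handwheel '200 0 0 0 -3;200 0 0 0 -5'>/dev/null;python3 m.py
```

```text
Mz 0.264 q6 0.995
   Mz 0.183 q6 0.873
   Mz 0.253 q6 0.751
   Mz 0.176 q6 0.665
   Mz 0.341 q6 0.577
   Mz 0.304 q6 0.49
```

```bash
python3 -m handwheel '200 0 0 0 -3'>/dev/null;python3 m.py
python3 -m handwheel '200 0 0 0 -3'>/dev/null;python3 m.py
python3 -m handwheel '200 0 0 0 -3'>/dev/null;python3 m.py
python3 -m handwheel '200 0 0 0 -3'>/dev/null;python3 m.py
```

```text
Mz 0.301 q6 0.438
   Mz 0.25 q6 0.385
   Mz 0.057 q6 0.333
   Mz -0.124 q6 0.28
```

That's a clear climb to about 0.30 N m and then a sharp drop, so the first click. I'll turn a little more to confirm the pattern, staying below the third.

```bash
python3 -m handwheel '200 0 0 0 -3'>/dev/null;python3 m.py
python3 -m handwheel '200 0 0 0 -3'>/dev/null;python3 m.py
python3 -m handwheel '200 0 0 0 -2'>/dev/null;python3 m.py
```

```text
Mz -0.102 q6 0.227
   Mz 0.134 q6 0.175
   Mz 0.317 q6 0.141
```

```bash
python3 -m handwheel '200 0 0 0 -3'>/dev/null;python3 m.py
python3 -m handwheel '200 0 0 0 -3'>/dev/null;python3 m.py
python3 -m handwheel '200 0 0 0 -3'>/dev/null;python3 m.py
python3 -m handwheel '200 0 0 0 -3'>/dev/null;python3 m.py
python3 -m handwheel '200 0 0 0 -3'>/dev/null;python3 m.py
python3 -m handwheel '200 0 0 0 -3'>/dev/null;python3 m.py
```

```text
Mz 0.229 q6 0.089
   Mz 0.245 q6 0.036
   Mz 0.006 q6 -0.017
   Mz -0.116 q6 -0.069
   Mz -0.023 q6 -0.122
   Mz 0.114 q6 -0.174
```

The second click is through, and the torque pattern repeats at 0.39 rad spacing. I'll stop here, release and rise.

```bash
python3 -m handwheel '200 0 0 0 0.5;150 0 0 0 0.5;80 0 0 0 0.5;0 0 0 0 0.5;0 0 0 0 0.5';python3 -m handwheel '0 0 0 3 0;0 0 0 7 0;0 0 0 11 0;0 0 0 11 0'
python3 chk.py w9
python3 - <<'E'
from h import *
im=get_image("side"); cv2.imwrite("pics/s9.png",im["pixels"])
s=state()
c=np.array([.5172,-.0110]);a=np.radians(13.24);u=np.array([np.cos(a),np.sin(a)]);v=np.array([-u[1],u[0]])
P=pts(im);q=P[(abs(P[:,2]-.127)<.004)&(np.hypot(*(P[:,:2]-c).T)<.045)];print((q.mean(0)[:2]-c)@u,(q.mean(0)[:2]-c)@v)
E
```

```text
t: 28.15
tool_pos: [0.5174, -0.0109, 0.1185]
tcp_rot: [-0.059, 0.998, 0.0, -0.0]
ft_force: [-1.0, -0.3, 0.4]
gripper_width: 0.0835
t: 28.55
tool_pos: [0.5204, -0.011, 0.2347]
tcp_rot: [-0.06, 0.998, 0.0, 0.006]
ft_force: [0.3, -0.5, 0.7]
gripper_width: 0.0857
[ 0.26916808 -0.45916053  0.68504801] [ 0.02623151 -0.06805045  0.03821156]
L 181 [39.28445925 49.20039781 44.62718127]
R 244 [ 38.99861514 -50.41688637  44.69780541]
E 272 [-10.51742555 -84.64856942  44.60807333]
-0.00122192584334084 0.0025684800249238075
```

View pics/w9.png

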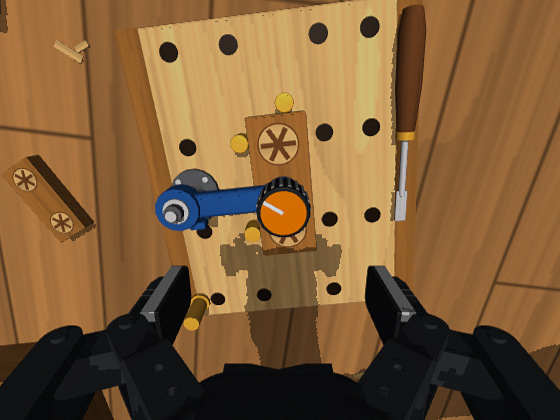

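View pics/s9.png

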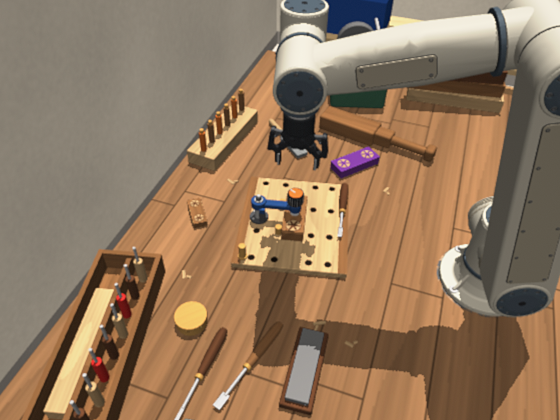

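The blank is still at the dogs, the arm is closed and the tools haven't moved. One numeric check of the blank before handing in.

```bash
python3 -m handwheel '0 0 0 0 0;0 0 0 0 0;0 0 0 0 0'
python3 - <<'E'
from h import *
from scipy.spatial.transform import Rotation as R
s=state();im=get_image("wrist");M=im["mount"]
P=R.from_quat(s["tcp_rot"]).apply(pts(im)@M[:3,:3].T+M[:3,3])+s["tool_pos"]
c=np.array([.5172,-.0110]);a=np.radians(13.24);u=np.array([np.cos(a),np.sin(a)]);v=np.array([-u[1],u[0]])
B=np.c_[(P[:,:2]-c)@u,(P[:,:2]-c)@v,P[:,2]]*1000
b=B[(B[:,2]>48)&(B[:,2]<53)&(abs(B[:,0])<36)&(abs(B[:,1])<82)]
for y in(-68,-55,-40,-30,45,55,68):
    q=b[abs(b[:,1]-y)<4]
    if len(q):print(y,np.percentile(q[:,0],[1,99]).round(1),np.median(q[:,2]).round(2))
print("ends",np.percentile(b[:,1],[.3,99.7]))
for n,x,y in(("L",39.5,50),("R",39.5,-50),("E",-10,-84.5)):
    q=B[(B[:,2]>43.5)&(B[:,2]<46.5)&(abs(B[:,0]-x)<14)&(abs(B[:,1]-y)<14)]; print(n,np.median(q,0).round(1))
E
```

```text
t: 29.05
tool_pos: [0.5172, -0.011, 0.2281]
tcp_rot: [-0.059, 0.998, -0.0, -0.001]
ft_force: [-0.5, 0.8, -0.0]
gripper_width: 0.0854
-68 [-29.   29.3] 49.75
-55 [-29.   29.3] 49.97
-40 [-29.3  29.3] 50.01
-30 [-28.9  29.3] 49.96
45 [-29.   29.8] 49.71
55 [-29.   29.5] 50.03
68 [-29.   29.4] 49.79
ends [-74.66269796  74.08493762]
L [39.7 49.2 44.7]
R [ 39.3 -50.3  44.7]
E [ -9.9 -84.4  44.7]
```

The blank is centred at board (0.1, -0.3) mm, square and flat, with its top at 50 mm. I'm handing in.

```bash
python3 -c "
from station import *;print(hand_in())"
```

```text
the job is handed in; nothing more can be done
None
```

The job is done and handed in at about 29 s of the 72 s allowed; `hand_in()` gave no verdict.

**What I did**
- **Blank:** I gripped it at 20 N, squared it by about 8° and slid it onto the two far dogs, then the end dog. Wrist forces on contact were about 8 N and 10 N.
- **Clamp arm:** I pushed it clockwise with the closed fingers until it stopped moving at about 16 N.
- **Knob:** I turned it clockwise about 2.57 rad in all. The torque twice climbed to about 0.3 N m and dropped sharply, about 0.37 rad apart. I took that as two clicks and stopped there.

**Last checks**
- **Blank position:** it is centred within about 0.5 mm of home, square to the board, with its top at 50 mm.
- **Clamp arm:** before I turned the knob, the wrist view put it within 0.5 mm of the board origin. The later side view read about 3 mm off, but it sees only part of the knob top. Either is within the 0.06 rad limit.
- **Other tools:** the pictures show them where they were. I did not measure them.

**What went less smoothly or could not be checked**
- The blank stuck early on: moving it forward pressed it onto the board with up to 16 N. I took weight off it to get it sliding, and the TCP rose up to 1 mm for a moment, so the blank may have lifted slightly.
- The foot's force on the blank and the knob's ratchet angle can't be read directly. I inferred both from the torque pattern.

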